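# Unlatch the sample cassette from its dock

## Robot

A 6-joint arm with a two-finger parallel gripper is mounted at the origin on the work surface. World frame = base frame: x ahead of the robot, y to its left, z up, the work surface at z = 0. Lengths are in m, angles in rad, forces in N, time in s.
With the tool pointing down it reaches from about 0.35 to 0.975 m from the base axis. Payload 4.9 kg.
Tool frame: the origin (TCP) lies on the front face of the gripper's body, between the roots of the fingers; the fingertips stand 73 mm ahead of it and the grasp point (between the pads) lies 54 mm ahead of it; z points along the fingers, y is the line along which they close (so a half turn about z gives the same grasp; the last joint's range is limited). The gripper opens to 85 mm and grips with 20 to 120 N. Pads are 22 mm wide; open, the fingers measure 114 mm over their backs; the gripper's body (76 mm by 85 mm) begins 54 mm behind the grasp point. The pads swing forward as they close: fully open they stand 13 mm farther back than shut.
Start: joints at [1.029, 0.053, 1.613, -0, 1.476, -0.119], TCP at [0.256, 0.57, 0.304] pointing down, gripper open.
Joint ranges: [-3.01, 3.01], [-1.01, 2.22], [0.06, 2.58], [-1.02, 4.17], [0.09, 2.62], [-3.14, 3.14]. Speed limits (rad/s): [2.57, 2.57, 3.14, 3.14, 3.14, 3.14].

## Interface

Orientations are given as a rotation vector (axis times angle).
In Python, from station import status, imaging, order gives the robot as it stands.
- The arm moves only by the tool arm_command, never from a script. Its argument "increments" is a list of rows, each an object with "slide": the shift along the tool's x, y, z in m, a list of three; "spin": the turn about the tool's z in degrees; "gripper": the opening, from -1 (shut) to 1 (fully open). In form: [{"slide": [x, y, z], "spin": spin, "gripper": gripper}, ...]. A call has 1 to 8 rows; each row is the pose to reach, as a shift and turn from the pose commanded when the call began, along the tool's axes at that moment; what a row does not reach only later rows make up. A row lasts 1/12 s, in which the tool goes at most 41.7 mm and 7.16 degrees, less where a joint would pass 70% of its speed; a pose out of reach is approached as far as the arm can. A call with a gripper value outside its range is refused whole. The fingers move at their own pace and stop on an object; "newtons" is the grip in N (left out, the last holds). Time passes only in rows, so rows that repeat a pose let the fingers close. It gives the time, the measured TCP pose, the force, the opening and the grip force at its end, in the units of the state.
- status.get_obs(): the state, without advancing time (a new reading comes with each control period).
- imaging.get_image(name): name is "scene" or "top" or "wrist"; returns a dict with "frame" (480x640x3 uint8, red, green, blue), "vfov" (degrees; the focal length in pixels is half the picture's height over the tangent of half this angle, whatever the lens; pixels are square), "cx", "cy" (the principal point, pixels), "k1" (the pictures are not rectified: a ray, as slopes to the right and down, at radius r is drawn at 1 + k1 r^2 times it, then the intrinsics apply), "view" (4x4, takes a point from world to camera coordinates); the wrist camera has in their place "mount" (4x4, takes a point from camera to tool coordinates, whose origin is the TCP and whose axes are the flange's). Camera axes: x right, y up, looking along -z (the intrinsics and any distortion apply to the point x, -y, -z); pixel columns grow to the right and rows downward; lengths in m; the calibration is good to about 2 mm. A picture is of the moment at which its call begins: read the wrist's pose just before it. There is no depth.
- order.finish_job(): hands the job in; it is judged then, once.
The state is a dict: "t": time; "q": joint angles; "dq": joint speeds; "effort": joint torques, N m; "tool_pos": TCP position; "tool_rot": TCP orientation; "contact_force": force on the tool from outside, world axes, zero at the start; "wrist_torque": the same for the moment, N m; "opening": finger opening in m; "grip_force": force on a finger pad.
Only numpy, scipy, OpenCV 4.12 (cv2) and the standard library are available. Lean on these libraries where they do the work, as an engineer would, in place of code of your own. Each camera call takes 0.05 s, during which the arm holds its last target. There are 200 camera calls.

## Task

The sample cassette is latched in its white docking station under a grey cover. Take the cover by its upright grip and set it level on the narrow raised steel rest, centred and lengthwise along it, and let go; then pinch the cassette's two sprung side catches together, lift the cassette out at least 10 cm straight up and finish still holding it there, level and still, with both catches squeezed fully in. Leave the bottle and the jar that stand between dock and rest where they are.

Things in the scene. Friction and masses are not known exactly. Their poses are not given: they have to be found in the camera images.
- dock: white docking station, blue foot, fixed, 176 x 130 x 52 mm (x, y, z); origin: centre of the underside, z up, x along the cassette. A pocket in its flat top (deck 52 mm above the bench) seats the cassette 30 mm above the bench. On either side a 5 mm lip, flush with the deck, hooks over the catch tooth and blocks lifting until both catches are in. Nothing on it is above the deck.
- cassette: white plastic cassette with two grey side catches, loose, 0.2 to 0.35 kg, 110 x 42 x 60 mm (x, y, z), 56 mm in y over the free catches, 44 mm squeezed in; origin: centre of the underside, z up. Seated, its axes are parallel to the dock's, its underside is 30 mm and its top 90 mm above the bench. Pinched across y, it hangs well by its catches.
- catch_left_pad (a point): middle of the outer face of the +y catch: a grey paddle midway along the cassette's long side, 32 mm long (x) and 31 mm high, from 5 to 36 mm above the deck when seated; this point is 28 mm from the cassette's middle in y and 42.5 mm above its underside. Pinch both paddles from above, tips no lower than the deck.
- catch_right_pad (a point): the same on the -y catch
- catch_left (a joint): travel of the +y catch: 0 free (outward), 0.006 m fully squeezed in (tooth free of the lip from about 4.5 mm); its spring pushes out with about 2 N when free, 8 N when fully in
- catch_right (a joint): the same for the catch at the cassette's -y side
- cover: grey plastic cover, loose, about 70 g: plate 104 x 40 x 6 mm (x, y, z) with an upright grip in its middle, 44 mm long (x), 10 mm thick (y), its top 50 mm above the underside. Origin: centre of the underside, z up. It starts lying loosely on the cassette, lengthwise, underside 90 mm above the bench; pinch the grip across y.
- rest: narrow raised steel rest, fixed to the bench: foot 120 x 90 x 10 mm, an upright web, and on it a flat level bar 110 mm long (x) and 24 mm wide (y) whose top is 100 mm above the bench. Origin at the centre of the foot's underside, z up. The cover stands on the bar by balance alone.
- bottle: bystander: closed amber bottle, 52 mm in diameter, 115 mm high, origin under its centre; leave alone
- reagent_jar: bystander: white jar, 48 mm in diameter, 60 mm high, origin under its centre; leave alone
Mind the look-alikes: they are no part of the job. What is shaped like the dock but pink or turquoise is not meant.

How it is judged:
By the outcome, as a careful person would: the job done as asked, in the order asked, and still so for the second after the job is handed in, while the arm keeps its last pose, push and grip.
It also fails if it takes over 56 s, if anything falls off the work surface, if the arm or the gripper's body presses on something with over 40 N, if the wrist force passes 120 N, or if a joint passes its speed limit or range.

## Working session

There is one attempt and no reset: what is moved stays moved. The work goes in short steps, Python scripts to look and compute and a tool call to move; the robot and the scene stay as the last step left them, time stands still between calls to the robot, and variables do not carry over. Pictures are saved under pics/ and viewed, at most 10 in all, crops included, and the job is handed in when it is done.

Besides the shell and the picture viewer there is one more tool, called in YAML: its name, and indented under it one key for each argument. arm_command: Moves the arm, as the interface text tells. Its arguments: {"type":"object","properties":{"increments":{"type":"array","items":{"type":"object","properties":{"slide":{"type":"array","items":{"type":"number"}},"spin":{"type":"number"},"gripper":{"type":"number"}}}},"newtons":{"type":"number"}},"required":["increments"]}

```bash
mkdir -p pics
cat > h.py <<'E'
import numpy as np,cv2,json
from scipy.spatial.transform import Rotation as R
from station import status,imaging,order
def grab(name,fn):
    o=status.get_obs(); im=imaging.get_image(name)
    cv2.imwrite(f'pics/{fn}.png',im['frame'][:,:,::-1])
    if 'view' in im: V=np.array(im['view'])
    else:
        T=np.eye(4);T[:3,:3]=R.from_rotvec(o['tool_rot']).as_matrix();T[:3,3]=o['tool_pos']
        V=np.linalg.inv(T@np.array(im['mount']))
    d=dict(V=V.tolist(),f=240/np.tan(np.radians(im['vfov'])/2),cx=im['cx'],cy=im['cy'],k1=im['k1'])
    json.dump(d,open(f'pics/{fn}.json','w'));return d
def ld(fn): return json.load(open(f'pics/{fn}.json'))
def proj(d,p):
    c=np.array(d['V'])@np.append(p,1);s=np.array([c[0],-c[1]])/-c[2]
    s=s*(1+d['k1']*(s@s));return s*d['f']+[d['cx'],d['cy']]
def ray(d,uv):
    s0=(np.array(uv,float)-[d['cx'],d['cy']])/d['f'];s=s0.copy()
    for _ in range(30): s=s0/(1+d['k1']*(s@s))
    W=np.linalg.inv(np.array(d['V']));r=W[:3,:3]@[s[0],-s[1],-1];return W[:3,3],r/np.linalg.norm(r)
def atz(d,uv,z):
    o,r=ray(d,uv);return o+r*(z-o[2])/r[2]
def tri(l):
    A=np.zeros((3,3));b=np.zeros(3);P=[]
    for d,uv in l:
        o,r=ray(d,uv);M=np.eye(3)-np.outer(r,r);A+=M;b+=M@o;P.append(M)
    x=np.linalg.solve(A,b)
    return x,[proj(d,x)-uv for d,uv in l]
E
python3 - <<'E'
from h import *
for n in('scene','top','wrist'): d=grab(n,n+'0');print(n,d['f'],d['k1'],np.round(np.linalg.inv(np.array(d['V'])),3).tolist())
print(status.get_obs())
E
```

```text
scene 524.8946881092452 -0.15654375038804963 [[0.075, -0.771, 0.632, 1.029], [0.997, 0.059, -0.046, -0.061], [-0.002, 0.634, 0.774, 0.719], [0.0, 0.0, 0.0, 1.0]]
top 463.1200743753908 -0.038404338438286736 [[0.009, 0.996, -0.09, 0.405], [-1.0, 0.011, 0.021, 0.013], [0.021, 0.09, 0.996, 0.933], [0.0, 0.0, 0.0, 1.0]]
wrist 375.67752488623614 0.0077972989668809636 [[0.41, -0.88, -0.241, 0.196], [0.912, 0.395, 0.109, 0.598], [-0.001, -0.265, 0.964, 0.372], [0.0, 0.0, 0.0, 1.0]]
{'t': 0.15, 'q': array([ 1.02900124e+00,  5.32001402e-02,  1.61401779e+00,  1.99016266e-05,
        1.47601952e+00, -1.18989456e-01]), 'dq': array([ 1.72640134e-05, -1.01777589e-03, -5.54773897e-03,  6.03062810e-04,
       -1.17347511e-03,  1.45106643e-03]), 'effort': array([ 2.05251213e-04, -3.94244564e+01, -3.70719194e+01, -1.07628957e-04,
        4.72706990e-03, -1.00171700e-06]), 'tool_pos': array([0.25623807, 0.56963199, 0.30292508]), 'tool_rot': array([-6.59092524e-01, -3.07111143e+00,  2.43337306e-03]), 'contact_force': array([ 1.03346855, -0.26688684, -0.33679711]), 'wrist_torque': array([0.00422823, 0.02245151, 0.03913432]), 'grip_force': 0.0, 'opening': 0.08569190868839775}
```

View pics/scene0.png

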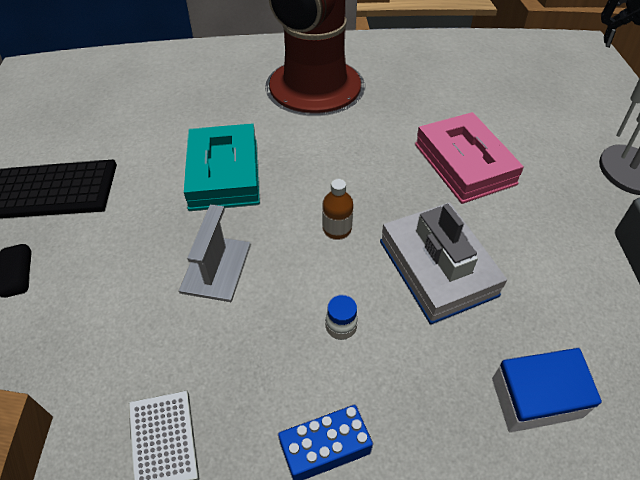

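View pics/top0.png

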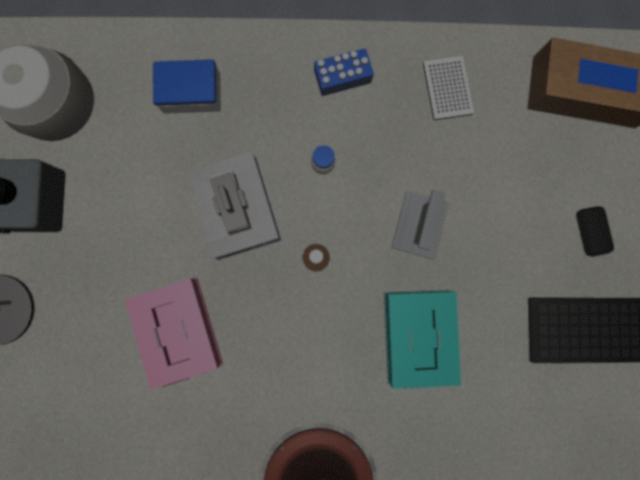

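Candidates for the dock are white (scene 443,262; top 235,205), pink (468,155; 172,335) and turquoise (222,165; 424,340). I choose the white one with the grey cover. The rest is at scene (215,255), top (425,222). I'll check both in an enlarged mosaic.

Run:
```python
import cv2,numpy as np
s=cv2.imread('pics/scene0.png');t=cv2.imread('pics/top0.png')
def c(i,x,y,w,h): 
    o=cv2.resize(i[y:y+h,x:x+w],(400,300),interpolation=cv2.INTER_CUBIC)
    return np.clip(o*1.4,0,255).astype(np.uint8)
m=np.vstack([np.hstack([c(s,372,195,140,105),c(s,170,195,120,90)]),np.hstack([c(t,180,145,120,90),c(t,380,180,100,75)])])
cv2.imwrite('pics/m1.png',m)
```

```text
(no output)
```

View pics/m1.png

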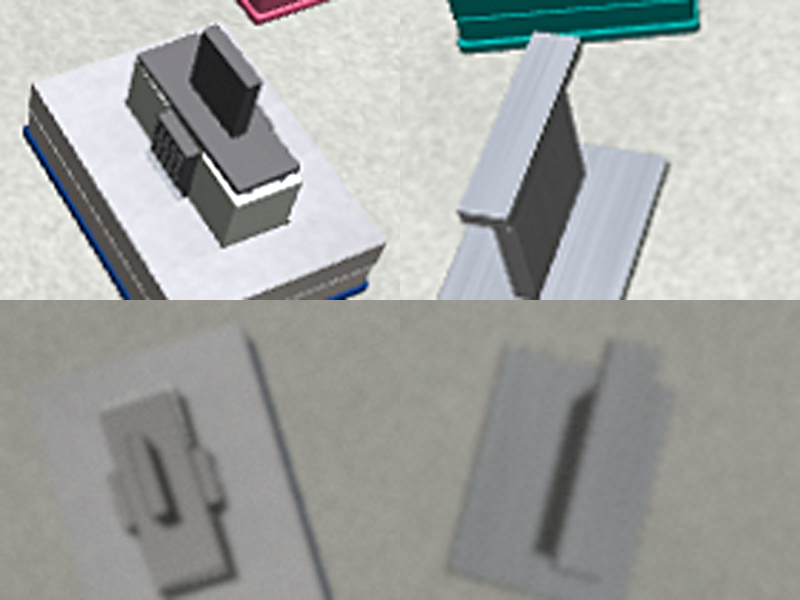

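The mosaic shows the white dock with its cassette and grey cover: plate corners at tile 1 (137,58), (238,190) and (300,172). The bar's corners are at tile 2 (60,210), (110,220), (133,33) and (181,40). It is the right object.

Run:
```python
from h import *
s=ld('scene0');t=ld('top0')
S1=lambda x,y:(372+x*.35,195+y*.35);S2=lambda x,y:(170+x*.3,195+y*.3)
T1=lambda x,y:(180+x*.3,145+y*.3);T2=lambda x,y:(380+x*.25,180+y*.25)
for n,a,b in [('FL',S1(238,190),T1(178,88)),('FR',S1(300,172),T1(102,108)),('BL',S1(137,58),T1(235,278)),('gripF',S1(258,88),T1(135,132)),('gripB',S1(210,26),T1(170,222)),
 ('rFL',S2(60,212),T2(264,45)),('rFR',S2(108,220),T2(207,40)),('rBL',S2(133,33),T2(207,280)),('rBR',S2(181,40),T2(155,268))]:
    x,e=tri([(s,a),(t,b)]);print(n,np.round(x,4),np.round(e[0],1),np.round(atz(s,a,.1)[:2],3))
for n,a,b in [('bottle',(338,185),(316,257)),('jar',(342,308),(323,156))]: print(n,tri([(s,a),(t,b)])[0])
o=status.get_obs();M=R.from_rotvec(o['tool_rot']).as_matrix();print(M.round(4).tolist())
im=imaging.get_image('wrist');print(np.round(im['mount'],3).tolist())
```

```text
FL [0.5948 0.1655 0.0957] [-1.7  0.1] [0.598 0.167]
FR [0.5834 0.2055 0.0917] [-0.1  0. ] [0.589 0.202]
BL [0.4913 0.1337 0.0834] [-1.8  0. ] [0.505 0.131]
gripF [0.5614 0.1779 0.137 ] [-0.4  0. ] [0.532 0.194]
gripB [0.5152 0.1612 0.1343] [-1.9  0.1] [0.485 0.177]
rFL [ 0.5617 -0.2266  0.0992] [-0.9 -0.1] [ 0.563 -0.225]
rFR [ 0.5646 -0.2036  0.0945] [0.6 0.1] [ 0.568 -0.203]
rBL [ 0.4535 -0.2004  0.0955] [-0.4 -0. ] [ 0.458 -0.199]
rBR [ 0.4588 -0.1769  0.0942] [-0.3 -0. ] [ 0.464 -0.175]
bottle [0.4382029  0.00923522 0.10824709]
jar [ 0.63585733 -0.00248601  0.05489613]
[[-0.9119, 0.4103, -0.0009], [0.4103, 0.9119, -0.0014], [0.0002, -0.0016, -1.0]]
[[0.0, 0.964, 0.265, 0.067], [1.0, -0.0, -0.001, 0.001], [-0.001, 0.265, -0.964, -0.069], [0.0, 0.0, 0.0, 1.0]]
```

Run:
```python
from h import *
s=ld('scene0');t=ld('top0')
print(proj(t,[.256,.57,.3]),proj(s,[.256,.57,.3]),proj(s,[.256,.57,.23]))
print('stand',atz(s,(635,165),.01),atz(t,(5,310),.01)); print('rod', atz(t,(10,302),.1),atz(s,(632,90),.1),'box',atz(t,(20,195),.1))
```

```text
[-96.38577523 380.61656162] [642.03400049  23.84466858] [628.76783967  56.23716792]
stand [0.32460314 0.64867148 0.01      ] [0.33040258 0.6254188  0.01      ]
rod [0.35203498 0.55739409 0.1       ] [0.18494976 0.67325974 0.1       ] box [0.54593577 0.55187347 0.1       ]
```

View pics/wrist0.png

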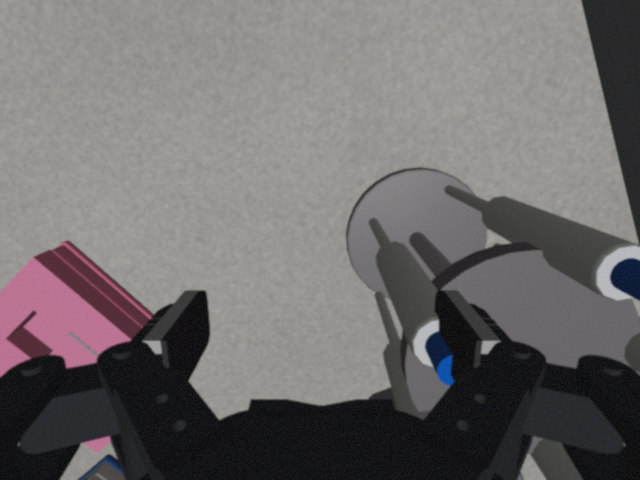

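The wrist picture shows a pipette stand just to the right of the fingers, around (420,330). I'll leave away from it and slightly upward, then turn towards the dock.

arm_command:
  increments:
    - {"slide":[-0.01,-0.03,-0.01],"spin":0,"gripper":1}
    - {"slide":[-0.03,-0.065,-0.02],"spin":0,"gripper":1}
    - {"slide":[-0.05,-0.1,-0.02],"spin":0,"gripper":1}
    - {"slide":[-0.07,-0.135,-0.02],"spin":-4,"gripper":1}
    - {"slide":[-0.1,-0.155,-0.02],"spin":-10,"gripper":1}
    - {"slide":[-0.14,-0.167,-0.02],"spin":-17,"gripper":1}
    - {"slide":[-0.18,-0.179,-0.02],"spin":-24,"gripper":1}
    - {"slide":[-0.22,-0.19,-0.02],"spin":-31,"gripper":1}

```text
t: 0.87
tool_pos: [0.3676, 0.3153, 0.3241]
tool_rot: [-0.129, 3.138, 0.001]
contact_force: [0.4, 0.5, 0.2]
opening: 0.0854
grip_force: 0.0
```

arm_command:
  increments:
    - {"slide":[-0.026,-0.03,0],"spin":-4,"gripper":1}
    - {"slide":[-0.05,-0.06,0],"spin":-8,"gripper":1}
    - {"slide":[-0.075,-0.09,0],"spin":-11,"gripper":1}
    - {"slide":[-0.1,-0.12,0.01],"spin":-11,"gripper":1}
    - {"slide":[-0.13,-0.145,0.02],"spin":-11,"gripper":1}
    - {"slide":[-0.14,-0.154,0.02],"spin":-11,"gripper":1}
    - {"slide":[-0.14,-0.154,0.02],"spin":-11,"gripper":1}

```text
t: 1.45
tool_pos: [0.5199, 0.1718, 0.3027]
tool_rot: [0.414, -3.112, 0.001]
contact_force: [-0.4, 0.1, 0.7]
opening: 0.0852
grip_force: 0.0
```

Run:
```python
from h import *
grab('wrist','w1');o=status.get_obs();print(o['t'],o['tool_pos'],o['tool_rot'],o['q'])
```

```text
1.5 [0.51887367 0.17315859 0.30327658] [ 4.16743293e-01 -3.11198409e+00 -5.23194156e-04] [ 1.85867384e-01 -1.32738497e-01  1.79410799e+00  4.30888889e-04
  1.48203136e+00 -1.65121475e+00]
```

View pics/w1.png

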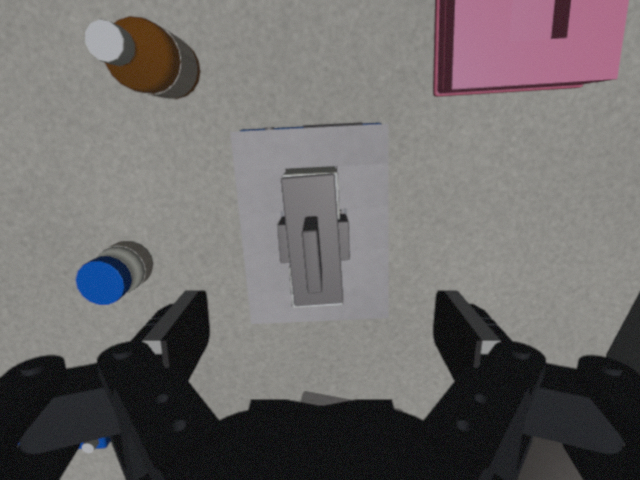

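The cover is at about (312,240) in the wrist view, plate corners near (282,177), (337,173), (343,303) and (292,306), with the grip about 215–293 in rows. I'll enlarge it.

Run:
```python
import cv2
i=cv2.imread('pics/w1.png')[160:315,250:370]
o=cv2.convertScaleAbs(cv2.resize(i,(464,600),interpolation=cv2.INTER_CUBIC),alpha=1.5)
cv2.imwrite('pics/c1.png',o)
```

```text
(no output)
```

View pics/c1.png

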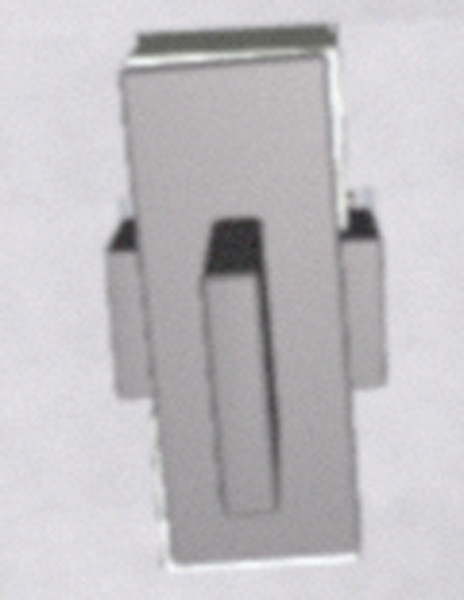

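```bash
cat >> h.py <<'E'
from scipy.optimize import least_squares
def fit(obs,x0):
    "obs: (cam, local pt, uv, sigma px); pose x,y,z,yaw"
    def P(p,l): c,s=np.cos(p[3]),np.sin(p[3]);return np.array([p[0]+c*l[0]-s*l[1],p[1]+s*l[0]+c*l[1],p[2]+l[2]])
    f=lambda p:np.concatenate([(proj(d,P(p,l))-uv)/w for d,l,uv,w in obs])
    r=least_squares(f,x0,x_scale=[.1,.1,.1,1]);return r.x,f(r.x).reshape(-1,2).round(1)
E
python3 - <<'E'
from h import *
w=ld('w1');s=ld('scene0');t=ld('top0')
W=lambda x,y:(250+x/3.87,160+y/3.87)
S1=lambda x,y:(372+x*.35,195+y*.35);T1=lambda x,y:(180+x*.3,145+y*.3)
S2=lambda x,y:(170+x*.3,195+y*.3);T2=lambda x,y:(380+x*.25,180+y*.25)
# image up = toward robot (-x obj), image left = -y obj
ob=[(w,(-.052,-.02,.006),W(122,70),1),(w,(-.052,.02,.006),W(325,57),1),(w,(.052,.02,.006),W(358,553),1),(w,(.052,-.02,.006),W(170,563),1),
(w,(-.022,-.005,.05),W(203,274),1),(w,(-.022,.005,.05),W(261,270),1),(w,(.022,.005,.05),W(278,510),1),(w,(.022,-.005,.05),W(222,514),1)]
ob2=ob+[(s,(.052,-.02,.006),S1(238,190),1.5),(s,(.052,.02,.006),S1(300,172),1.5),(s,(-.052,-.02,.006),S1(137,58),1.5),(s,(.022,.005,.05),S1(262,86),1.5)]
for o in(ob,ob2):
    p,r=fit(o,[.54,.17,.09,.3]);print(p.round(4),np.degrees(p[3]).round(2));print(r.tolist())
pd=[(w,(-.016,-.028,.058),W(107,250),1),(w,(.016,-.028,.058),W(115,397),1),(w,(-.016,.028,.058),W(383,237),1),(w,(.016,.028,.058),W(386,385),1)]
ex=[atz(w,u,.088)for _,_,u,_ in pd];print('paddles',np.round(ex,4).tolist(),np.mean(ex,0).round(4),[np.degrees(np.arctan2(*(ex[i+1]-ex[i])[1::-1])).round(1) for i in(0,2)])
rb=[(s,(.055,-.012,.1),S2(60,212),1),(s,(.055,.012,.1),S2(108,220),1),(s,(-.055,-.012,.1),S2(133,33),1),(s,(-.055,.012,.1),S2(181,40),1),(t,(.055,-.012,.1),T2(264,45),1.),(t,(-.055,-.012,.1),T2(207,280),1.),(t,(-.055,.012,.1),T2(155,268),1.),(t,(.055,.012,.1),T2(207,40),1.)]
p,r=fit(rb,[.51,-.2,0,-.25]);print('rest',p.round(4),np.degrees(p[3]),r.tolist())
for n,a,b in[('bottlecap',(338,185),(316,257))]:pass
o=status.get_obs();M=R.from_rotvec(o['tool_rot']).as_matrix();print(o['tool_pos'],np.degrees(np.arctan2(M[1,0],M[0,0])))
E
```

```text
[0.5399 0.1718 0.0844 0.3355] 19.22
[[-0.1, 0.2], [0.9, -0.2], [0.1, -0.7], [-0.1, -0.2], [-0.5, 0.2], [-0.2, 0.2], [0.1, 0.2], [-0.0, 0.1]]
[0.5396 0.1717 0.085  0.3347] 19.18
[[-0.2, -0.0], [0.9, -0.4], [0.1, -0.7], [-0.2, -0.1], [-0.6, 0.1], [-0.3, 0.1], [-0.0, 0.3], [-0.2, 0.2], [0.4, 1.3], [0.6, -0.3], [0.5, -0.3], [0.9, -0.0]]
paddles [[0.5334, 0.1412, 0.088], [0.5634, 0.1501, 0.088], [0.5163, 0.194, 0.088], [0.5462, 0.2034, 0.088]] [0.5398 0.1722 0.088 ] [np.float64(16.5), np.float64(17.4)]
rest [ 0.5097 -0.2019 -0.0041 -0.246 ] -14.09497181293926 [[-0.5, 0.4], [0.4, 0.3], [-0.2, -0.3], [-0.4, -0.5], [-1.0, 1.2], [-0.4, 0.0], [-0.1, -0.3], [0.7, -0.9]]
[0.51887367 0.17315859 0.30327658] -164.74512910085951
```

arm_command:
  increments:
    - {"slide":[-0.004,0.001,0.03],"spin":-1.4,"gripper":1}
    - {"slide":[-0.004,0.001,0.05],"spin":-1.4,"gripper":1}
    - {"slide":[-0.004,0.001,0.05],"spin":-1.4,"gripper":1}
    - {"slide":[-0.004,0.001,0.05],"spin":-1.4,"gripper":1}

```text
t: 1.83
tool_pos: [0.5206, 0.177, 0.2532]
tool_rot: [0.461, -3.105, -0.0]
contact_force: [1.0, -0.1, 0.5]
opening: 0.0855
grip_force: 0.0
```

```bash
cat >> h.py <<'E'
def rel(x,y,z,yaw):
    o=status.get_obs();M=R.from_rotvec(o['tool_rot']).as_matrix();a=np.degrees(np.arctan2(M[1,0],M[0,0]))
    d=M.T@(np.array([x,y,z])-o['tool_pos']);print('t',round(o['t'],2),'pos',o['tool_pos'].round(4),'yaw',a.round(2),'tilt',M[:,2].round(4),'slide',d.round(4),'spin',(-((yaw-a+90)%180-90)).round(2),'F',o['contact_force'].round(2),'open',round(o['opening'],4),round(o['grip_force'],1))
E
python3 -c "
from h import *
rel(.5397,.1718,.178,19.2)"
```

```text
t 1.83 pos [0.5206 0.177  0.2532] yaw -163.12 tilt [-2.6e-03 -2.0e-04 -1.0e+00] slide [-0.0169 -0.0106  0.0751] spin -2.32 F [ 0.96 -0.1   0.46] open 0.0855 0.0
```

arm_command:
  increments:
    - {"slide":[-0.017,-0.0105,0.02],"spin":-2.3,"gripper":1}
    - {"slide":[-0.017,-0.0105,0.03],"spin":-2.3,"gripper":1}
    - {"slide":[-0.017,-0.0105,0.04],"spin":-2.3,"gripper":1}
    - {"slide":[-0.017,-0.0105,0.055],"spin":-2.3,"gripper":1}
    - {"slide":[-0.017,-0.0105,0.07],"spin":-2.3,"gripper":1}
    - {"slide":[-0.017,-0.0105,0.075],"spin":-2.3,"gripper":1}
    - {"slide":[-0.017,-0.0105,0.075],"spin":-2.3,"gripper":1}

```text
t: 2.42
tool_pos: [0.5402, 0.1712, 0.1779]
tool_rot: [0.521, -3.096, -0.0]
contact_force: [0.0, -0.7, 0.3]
opening: 0.0854
grip_force: 0.0
```

```bash
python3 -c "
from h import *
rel(.5397,.1718,.178,19.2)
grab('wrist','w2')"
```

```text
t 2.42 pos [0.5402 0.1712 0.1779] yaw -160.9 tilt [-2.5e-03 -3.0e-04 -1.0e+00] slide [ 0.0003  0.0008 -0.0001] spin -0.1 F [ 0.01 -0.65  0.26] open 0.0854 0.0
```

View pics/w2.png

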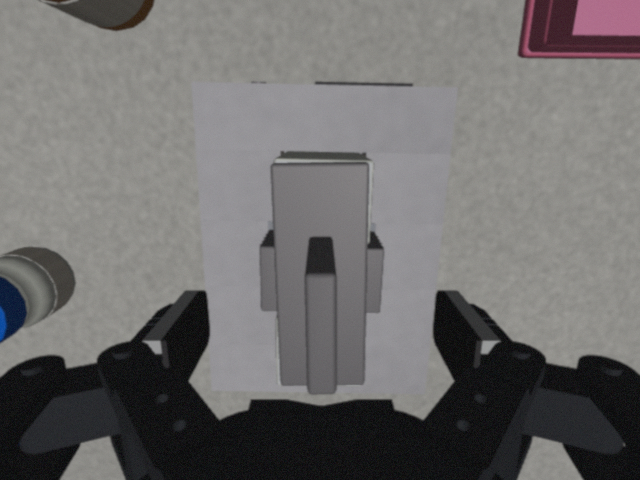

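The grip is straight between the fingers, its top at (306–337, 272–392), and the plate's corners are at (272,164), (370,164), (281,384) and (365,384). I'll refit from both wrist views.

Run:
```python
from h import *
w=ld('w1');v=ld('w2');W=lambda x,y:(250+x/3.87,160+y/3.87)
L=[(-.052,-.02,.006),(-.052,.02,.006),(.052,.02,.006),(.052,-.02,.006),(-.022,-.005,.05),(-.022,.005,.05),(.022,.005,.05),(.022,-.005,.05)]
a=[W(122,70),W(325,57),W(358,553),W(170,563),W(203,274),W(261,270),W(278,510),W(222,514)]
b=[(272,164),(370,164),(365,384),(281,384),(306,272),(336,272),(338,392),(308,393)]
p,r=fit([(w,l,u,1)for l,u in zip(L,a)]+[(v,l,u,1)for l,u in zip(L,b)],[.54,.17,.09,.3]);print(p.round(4),np.degrees(p[3]),r.tolist())
```

```text
[0.5392 0.1717 0.0861 0.3415] 19.5689667061644 [[-0.6, -0.2], [0.8, -1.0], [0.8, -0.8], [0.4, 0.1], [-0.6, -0.1], [-0.2, -0.2], [0.5, 0.3], [0.3, 0.3], [-0.4, 0.3], [-0.0, -0.5], [-0.8, -0.6], [-0.3, 0.1], [-0.2, 0.9], [1.5, 0.7], [-0.9, 0.1], [0.1, -0.7]]
```

arm_command:
  increments:
    - {"slide":[0,0,0],"spin":0,"gripper":0.3}
    - {"slide":[0,0,0],"spin":0,"gripper":-0.2}
    - {"slide":[0,0,0],"spin":0,"gripper":-0.6}
    - {"slide":[0,0,0],"spin":0,"gripper":-0.8}
    - {"slide":[0,0,0],"spin":0,"gripper":-1}
    - {"slide":[0,0,0],"spin":0,"gripper":-1}
    - {"slide":[0,0,0],"spin":0,"gripper":-1}
    - {"slide":[0,0,0],"spin":0,"gripper":-1}
  newtons: 25

```text
t: 3.13
tool_pos: [0.5415, 0.1709, 0.1792]
tool_rot: [-0.521, 3.098, 0.0]
contact_force: [-1.5, -0.3, 1.1]
opening: 0.0095
grip_force: 28.5
```

arm_command:
  increments:
    - {"slide":[0,0,-0.015],"spin":0,"gripper":-1}
    - {"slide":[0,0,-0.04],"spin":0,"gripper":-1}
    - {"slide":[0,0,-0.07],"spin":0,"gripper":-1}
    - {"slide":[0,0,-0.1],"spin":0,"gripper":-1}
    - {"slide":[0.01,-0.02,-0.12],"spin":2,"gripper":-1}
    - {"slide":[0.02,-0.045,-0.12],"spin":5,"gripper":-1}
    - {"slide":[0.033,-0.072,-0.12],"spin":9,"gripper":-1}
    - {"slide":[0.046,-0.1,-0.12],"spin":13,"gripper":-1}

```text
t: 3.8
tool_pos: [0.5303, 0.0606, 0.2993]
tool_rot: [-0.164, 3.137, -0.0]
contact_force: [1.2, -1.0, -1.8]
opening: 0.0095
grip_force: 28.2
```

```bash
python3 -c "
from h import *
rel(.51,-.11,.3,-14.1)"
```

```text
t 3.8 pos [0.5303 0.0606 0.2993] yaw -174.03 tilt [ 8.e-04 -1.e-04 -1.e+00] slide [ 0.038  -0.1675 -0.0007] spin 20.07 F [ 1.17 -0.95 -1.84] open 0.0095 28.2
```

arm_command:
  increments:
    - {"slide":[0.007,-0.03,0],"spin":3,"gripper":-1}
    - {"slide":[0.014,-0.06,0],"spin":7,"gripper":-1}
    - {"slide":[0.021,-0.09,0],"spin":11,"gripper":-1}
    - {"slide":[0.028,-0.12,0],"spin":15,"gripper":-1}
    - {"slide":[0.034,-0.15,0],"spin":18,"gripper":-1}
    - {"slide":[0.038,-0.168,0],"spin":20,"gripper":-1}
    - {"slide":[0.038,-0.168,0],"spin":20,"gripper":-1}
    - {"slide":[0.038,-0.168,0],"spin":20,"gripper":-1}

```text
t: 4.47
tool_pos: [0.5104, -0.1104, 0.2985]
tool_rot: [-0.383, -3.117, -0.001]
contact_force: [-0.2, 0.4, -1.5]
opening: 0.0098
grip_force: 28.2
```

```bash
python3 -c "
from h import *
rel(.51,-.2,.3,-14.1)
grab('wrist','w3')"
```

```text
t 4.47 pos [ 0.5104 -0.1104  0.2985] yaw 166.0 tilt [-6.e-04  7.e-04 -1.e+00] slide [-0.0213 -0.0871 -0.0016] spin 0.1 F [-0.17  0.36 -1.47] open 0.0098 28.2
```

View pics/w3.png

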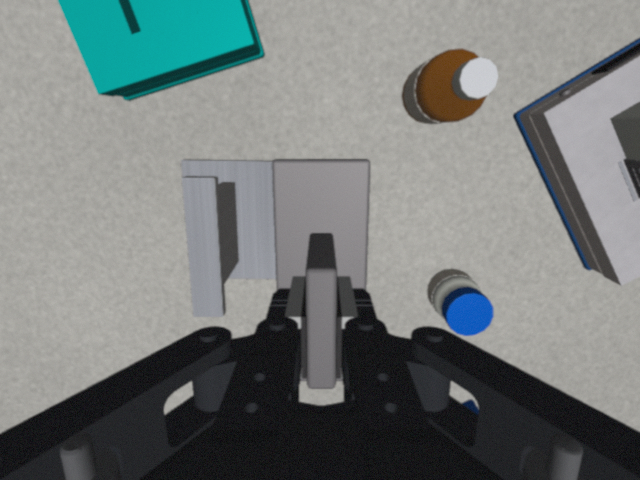

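The bar's top corners are at (183,178), (217,176), (224,315) and (193,316). The held cover plate's rear corners are at (274,160) and (369,159), and its grip top ends at row 387.

Run:
```python
from h import *
w=ld('w3');s=ld('scene0');t=ld('top0')
S2=lambda x,y:(170+x*.3,195+y*.3);T2=lambda x,y:(380+x*.25,180+y*.25)
L=[(-.055,-.012,.1),(-.055,.012,.1),(.055,.012,.1),(.055,-.012,.1)]
# subpixel corners
g=cv2.imread('pics/w3.png',0);c=np.array([(183,178),(217,176),(224,315),(193,316)],np.float32).reshape(-1,1,2)
cr=cv2.cornerSubPix(g,c.copy(),(4,4),(-1,-1),(3,50,.01)).reshape(-1,2);print(cr)
rb=[(s,L[3],S2(60,212),1.5),(s,L[2],S2(108,220),1.5),(s,L[0],S2(133,33),1.5),(s,L[1],S2(181,40),1.5),(t,L[3],T2(264,45),2),(t,L[0],T2(207,280),2),(t,L[1],T2(155,268),2),(t,L[2],T2(207,40),2)]
for cc in (c.reshape(-1,2),cr):
  for ob in([(w,l,u,1)for l,u in zip(L,cc)],[(w,l,u,1)for l,u in zip(L,cc)]+rb):
    p,r=fit(ob,[.51,-.2,0,-.25]);print('rest',p.round(4),np.degrees(p[3]).round(2),r.tolist()[:4])
  print('z=.1 fixed',np.mean([atz(w,u,.1) for u in cc],0))
C=[((-.052,-.02,.006),(274,160)),((-.052,.02,.006),(369,159)),((-.022,-.005,.05),(307,268)),((-.022,.005,.05),(336,268)),((.022,.005,.05),(337,387)),((.022,-.005,.05),(306,387))]
p,r=fit([(w,l,u,1)for l,u in C],[.51,-.11,.2,-.25]);print('cover',p.round(4),np.degrees(p[3]),r.tolist())
```

```text
[[181.27048 177.14644]
 [215.79077 176.23305]
 [223.66884 315.08786]
 [192.84354 316.1895 ]]
rest [ 0.5102 -0.2    -0.0041 -0.2643] -15.14 [[0.0, -1.4], [-0.5, 1.3], [-0.1, 0.8], [0.6, -0.7]]
rest [ 0.5102 -0.2003 -0.0043 -0.2628] -15.06 [[-0.3, -1.3], [-0.9, 1.4], [-0.3, 0.8], [0.5, -0.7]]
z=.1 fixed [ 0.5091731  -0.19845711  0.1       ]
rest [ 0.5098 -0.2003 -0.0032 -0.2578] -14.77 [[0.3, -0.8], [-0.6, 0.6], [-0.1, 0.8], [0.4, -0.6]]
rest [ 0.5099 -0.2007 -0.004  -0.2568] -14.71 [[0.1, -0.5], [-0.9, 0.8], [-0.3, 0.6], [0.3, -0.8]]
z=.1 fixed [ 0.50897844 -0.19903466  0.1       ]
cover [ 0.5082 -0.1087  0.2057 -0.2438] -13.970054203009758 [[-1.8, 0.2], [1.3, 1.1], [-1.2, -0.4], [1.4, -0.4], [-1.0, -0.1], [1.1, -0.1]]
```

arm_command:
  increments:
    - {"slide":[-0.006,-0.022,0],"spin":0.7,"gripper":-1}
    - {"slide":[-0.012,-0.046,0],"spin":0.7,"gripper":-1}
    - {"slide":[-0.019,-0.07,0],"spin":0.7,"gripper":-1}
    - {"slide":[-0.0235,-0.088,0.01],"spin":0.7,"gripper":-1}
    - {"slide":[-0.0235,-0.088,0.035],"spin":0.7,"gripper":-1}
    - {"slide":[-0.0235,-0.088,0.06],"spin":0.7,"gripper":-1}
    - {"slide":[-0.0235,-0.088,0.08],"spin":0.7,"gripper":-1}
    - {"slide":[-0.0235,-0.088,0.09],"spin":0.7,"gripper":-1}

```text
t: 5.18
tool_pos: [0.5113, -0.1989, 0.2053]
tool_rot: [-0.396, -3.112, -0.004]
contact_force: [-0.5, 0.9, -1.7]
opening: 0.0095
grip_force: 28.1
```

arm_command:
  increments:
    - {"slide":[0,0,0.005],"spin":0,"gripper":-1}
    - {"slide":[0,0,0.008],"spin":0,"gripper":-1}
    - {"slide":[0,0,0.01],"spin":0,"gripper":-1}
    - {"slide":[0,0,0.01],"spin":0,"gripper":-1}

```text
t: 5.52
tool_pos: [0.5129, -0.2008, 0.2]
tool_rot: [0.398, 3.115, -0.001]
contact_force: [-0.2, 0.2, -0.7]
opening: 0.0097
grip_force: 28.1
```

```bash
python3 -c "
from h import *
rel(.512,-.2015,.1885,-14.7)
grab('wrist','w4');grab('scene','s4')
m=np.hstack([cv2.imread('pics/w4.png')[:,120:520],cv2.resize(cv2.imread('pics/s4.png')[150:320,140:300],(400,425))[:,:].copy() if 0 else cv2.copyMakeBorder(cv2.resize(cv2.imread('pics/s4.png')[150:320,140:300],(400,425)),0,55,0,0,0)])
cv2.imwrite('pics/m4.png',m)"
```

```text
t 5.52 pos [ 0.5129 -0.2008  0.2   ] yaw 165.42 tilt [ 1.5e-03 -9.0e-04 -1.0e+00] slide [ 0.0007 -0.0009  0.0115] spin 0.12 F [-0.15  0.16 -0.7 ] open 0.0097 28.1
```

View pics/m4.png

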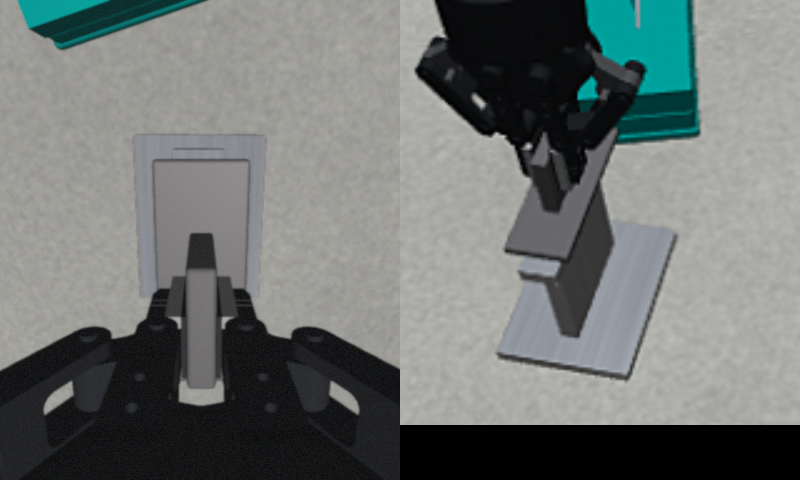

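The wrist view shows the bar's rear end just behind the plate (row 149, columns 173–224 in the crop), and the plate centred about 3 px to its right. I'll put numbers on that.

```bash
python3 -c "
from h import *
w=ld('w4');a=atz(w,(318.5,149),.1);b=atz(w,(321.5,160),.1165)
y=np.radians(-14.6);u=np.array([np.cos(y),np.sin(y)]);v=np.array([-u[1],u[0]])
bc=a[:2]+.055*u;cc=b[:2]+.052*u;print(a,b,bc,cc,'err cover-bar along,across',(cc-bc)@u,(cc-bc)@v)
g=cv2.imread('pics/w4.png',0);print(g[140:165,318].tolist());print(g[149,285:360].tolist())
rel(.512,-.2015,.1885,-14.7)"
```

```text
[ 0.45666446 -0.186422    0.1       ] [ 0.46029906 -0.18603982  0.1165    ] [ 0.50988846 -0.20028582] [ 0.51061994 -0.19914743] err cover-bar along,across 0.00042090388925725055 0.0012860153292122947
[143, 142, 142, 141, 140, 142, 140, 131, 108, 111, 138, 145, 144, 144, 142, 145, 145, 140, 121, 84, 87, 103, 118, 132, 139]
[142, 143, 142, 141, 142, 143, 141, 130, 119, 116, 113, 109, 108, 109, 112, 112, 110, 111, 109, 112, 109, 109, 111, 108, 107, 107, 110, 110, 109, 109, 110, 109, 111, 111, 109, 109, 106, 107, 110, 106, 111, 109, 111, 110, 111, 111, 110, 110, 112, 112, 112, 114, 113, 113, 111, 111, 112, 115, 118, 126, 134, 136, 138, 141, 138, 138, 142, 140, 141, 144, 143, 141, 137, 140, 138]
t 5.62 pos [ 0.5129 -0.201   0.2003] yaw 165.41 tilt [ 0.002  -0.0011 -1.    ] slide [ 0.0008 -0.0007  0.0118] spin 0.11 F [ 0.23  0.37 -0.66] open 0.0095 28.1
```

arm_command:
  increments:
    - {"slide":[0,-0.0012,0.003],"spin":0,"gripper":-1}
    - {"slide":[0,-0.0012,0.006],"spin":0,"gripper":-1}
    - {"slide":[0,-0.0012,0.009],"spin":0,"gripper":-1}
    - {"slide":[0,-0.0012,0.01],"spin":0,"gripper":-1}
    - {"slide":[0,-0.0012,0.01],"spin":0,"gripper":-1}

```text
t: 6.03
tool_pos: [0.5121, -0.2021, 0.1891]
tool_rot: [0.4, 3.116, -0.0]
contact_force: [-0.3, 1.1, 0.3]
opening: 0.0097
grip_force: 28.4
```

arm_command:
  increments:
    - {"slide":[0,0,0.0005],"spin":0,"gripper":-1}
    - {"slide":[0,0,0.001],"spin":0,"gripper":-1}
    - {"slide":[0,0,0.001],"spin":0,"gripper":-1}

```text
t: 6.28
tool_pos: [0.5121, -0.2021, 0.1891]
tool_rot: [-0.399, -3.116, 0.0]
contact_force: [-3.4, 0.8, 7.3]
opening: 0.0094
grip_force: 29.3
```

arm_command:
  increments:
    - {"slide":[0,0,-0.0008],"spin":0,"gripper":-1}
    - {"slide":[0,0,-0.0008],"spin":0,"gripper":-1}

```text
t: 6.45
tool_pos: [0.5121, -0.2021, 0.1891]
tool_rot: [0.399, 3.116, -0.0]
contact_force: [-2.0, 1.1, 4.5]
opening: 0.0097
grip_force: 28.9
```

arm_command:
  increments:
    - {"slide":[0,0,0],"spin":0,"gripper":-0.7}
    - {"slide":[0,0,0],"spin":0,"gripper":-0.6}
    - {"slide":[0,0,0],"spin":0,"gripper":-0.5}
    - {"slide":[0,0,0],"spin":0,"gripper":-0.3}
    - {"slide":[0,0,0],"spin":0,"gripper":-0.1}
    - {"slide":[0,0,0],"spin":0,"gripper":-0.1}
    - {"slide":[0,0,0],"spin":0,"gripper":-0.1}

```text
t: 7.03
tool_pos: [0.512, -0.202, 0.1886]
tool_rot: [-0.4, -3.116, -0.0]
contact_force: [-0.1, 0.3, 0.1]
opening: 0.0383
grip_force: 0.0
```

arm_command:
  increments:
    - {"slide":[0,0,-0.01],"spin":0,"gripper":0}
    - {"slide":[0,0,-0.03],"spin":0,"gripper":0}
    - {"slide":[0,0,-0.06],"spin":0,"gripper":0}
    - {"slide":[0,0,-0.09],"spin":0,"gripper":0}
    - {"slide":[0,0,-0.11],"spin":0,"gripper":0}
    - {"slide":[0,0,-0.11],"spin":0,"gripper":0}

```text
t: 7.53
tool_pos: [0.5139, -0.203, 0.3061]
tool_rot: [0.398, 3.106, -0.007]
contact_force: [-0.4, -0.5, 1.0]
opening: 0.0427
grip_force: 0.0
```

```bash
python3 -c "
from h import *
rel(.54,.172,.3,17)
grab('wrist','w5');grab('scene','s5')
m=np.hstack([cv2.imread('pics/w5.png')[:,120:520],cv2.copyMakeBorder(cv2.resize(cv2.imread('pics/s5.png')[150:320,140:300],(400,425)),0,55,0,0,0)])
cv2.imwrite('pics/m5.png',m)"
```

```text
t 7.53 pos [ 0.5139 -0.203   0.3061] yaw 165.39 tilt [ 0.0098 -0.0055 -0.9999] slide [0.0694 0.3695 0.0043] spin -31.61 F [-0.39 -0.53  1.03] open 0.0427 0.0
```

View pics/m5.png

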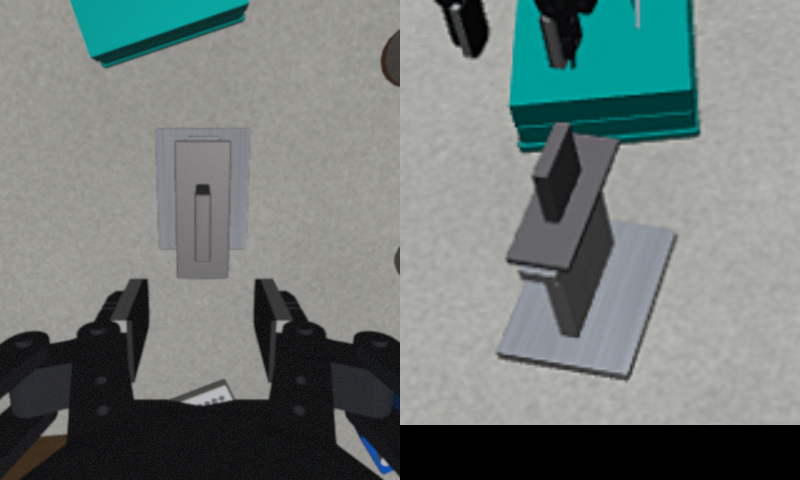

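The cover stands level and centred on the bar, released, with its grip at (203,225) in the wrist crop. Next is the way back to the cassette. I'll measure it in the following pictures by image code only.

arm_command:
  increments:
    - {"slide":[0.005,0.025,0],"spin":-3,"gripper":0.5}
    - {"slide":[0.011,0.06,0],"spin":-7,"gripper":1}
    - {"slide":[0.018,0.095,0],"spin":-11,"gripper":1}
    - {"slide":[0.024,0.13,0],"spin":-15,"gripper":1}
    - {"slide":[0.031,0.165,0],"spin":-19,"gripper":1}
    - {"slide":[0.037,0.2,0],"spin":-23,"gripper":1}
    - {"slide":[0.044,0.235,0],"spin":-27,"gripper":1}
    - {"slide":[0.05,0.27,0],"spin":-31,"gripper":1}

```text
t: 8.3
tool_pos: [0.5306, 0.0736, 0.2966]
tool_rot: [0.453, -3.106, -0.001]
contact_force: [1.0, -0.4, 0.9]
opening: 0.0858
grip_force: 0.0
```

```bash
python3 -c "
from h import *
rel(.54,.172,.3,17)
v=ld('w2')
L=[(-.088,-.065,.052),(-.088,.065,.052),(.088,.065,.052),(.088,-.065,.052)]
print(fit([(v,l,u,1) for l,u in zip(L,[(193,85),(456,88),(427,392),(212,392)])],[.54,.17,0,.3]))
g=cv2.imread('pics/w2.png',0)
for r in(240,260,280,300): print(r,g[r,250:280].tolist(),g[r,362:395].tolist())
"
```

```text
t 8.3 pos [0.5306 0.0736 0.2966] yaw -163.42 tilt [-0.0033  0.     -1.    ] slide [-0.0371  0.0916 -0.0034] spin -0.42 F [ 0.96 -0.37  0.92] open 0.0858 0.0
(array([ 0.54111608,  0.17273373, -0.00241974,  0.32138822]), array([[-1.3, -0.4],
       [ 0.5,  0.2],
       [-1.2,  1.1],
       [ 2.1, -0.9]]))
240 [146, 146, 147, 145, 145, 142, 143, 144, 144, 141, 143, 136, 121, 91, 59, 40, 37, 33, 40, 37, 35, 36, 34, 47, 71, 95, 106, 114, 114, 113] [122, 121, 116, 107, 100, 118, 134, 114, 67, 38, 37, 37, 35, 36, 37, 42, 61, 100, 131, 145, 151, 150, 146, 149, 148, 149, 150, 149, 150, 150, 148, 148, 149]
260 [145, 145, 146, 144, 144, 145, 145, 143, 139, 117, 100, 96, 104, 107, 105, 107, 108, 110, 109, 108, 110, 109, 111, 107, 93, 84, 96, 109, 112, 110] [120, 113, 110, 96, 89, 101, 110, 113, 114, 114, 114, 112, 117, 115, 113, 113, 112, 112, 113, 106, 106, 123, 143, 145, 147, 148, 147, 147, 150, 148, 150, 148, 149]
280 [145, 144, 144, 146, 141, 145, 143, 146, 145, 137, 119, 98, 101, 104, 106, 106, 101, 106, 106, 105, 109, 108, 107, 108, 106, 90, 88, 96, 105, 111] [114, 110, 102, 90, 87, 98, 104, 108, 110, 110, 110, 109, 109, 108, 111, 107, 109, 107, 103, 103, 126, 139, 150, 146, 148, 147, 147, 147, 148, 148, 148, 147, 148]
300 [146, 146, 146, 147, 144, 146, 146, 148, 146, 142, 120, 100, 98, 102, 102, 102, 104, 103, 102, 105, 103, 102, 105, 104, 104, 103, 92, 87, 96, 104] [110, 105, 95, 90, 93, 103, 105, 106, 104, 106, 107, 106, 106, 104, 106, 106, 103, 97, 102, 127, 145, 148, 149, 149, 148, 148, 149, 150, 146, 150, 149, 147, 147]
```

arm_command:
  increments:
    - {"slide":[-0.01,0.03,0],"spin":-1,"gripper":1}
    - {"slide":[-0.022,0.06,0],"spin":-1,"gripper":1}
    - {"slide":[-0.037,0.09,0.02],"spin":-1,"gripper":1}
    - {"slide":[-0.037,0.092,0.04],"spin":-1,"gripper":1}
    - {"slide":[-0.037,0.092,0.045],"spin":-1,"gripper":1}
    - {"slide":[-0.037,0.092,0.045],"spin":-1,"gripper":1}

```text
t: 8.8
tool_pos: [0.5393, 0.1704, 0.2495]
tool_rot: [0.475, -3.098, 0.001]
contact_force: [0.7, -0.0, 0.5]
opening: 0.0855
grip_force: 0.0
```

Run:
```python
from h import *
rel(.54,.172,.25,17.8)
w=grab('wrist','w6');g=cv2.GaussianBlur(cv2.imread('pics/w6.png',0),(3,3),0).astype(float)
P=(.5405,.1722,0.,np.radians(17.8))
def Wp(l,P=P): c,s=np.cos(P[3]),np.sin(P[3]);return np.array([P[0]+c*l[0]-s*l[1],P[1]+s*l[0]+c*l[1],P[2]+l[2]])
# edge search: along outward normal of each model edge, strongest gradient within +-7px
obs=[]
def edge(a,b,n,name,k=15,rng=7):
    out=[]
    for f in np.linspace(.1,.9,k):
        l=np.array(a)*(1-f)+np.array(b)*f
        p=proj(w,Wp(l));q=proj(w,Wp(l+np.array(n)*.001));d=(q-p)/np.linalg.norm(q-p)
        t=np.arange(-rng,rng+.1,.25);xy=p+t[:,None]*d
        v=cv2.remap(g.astype(np.float32),xy[:,0].astype(np.float32)[None],xy[:,1].astype(np.float32)[None],1)[0]
        gr=np.gradient(v);i=np.argmax(np.abs(gr));
        if abs(gr[i])>2: out.append((l,d,t[i]))
    if out:print(name,len(out),np.round([o[2] for o in out],1).tolist())
    return out
S={}
S['dL']=edge((-.06,-.065,.052),(.05,-.065,.052),(0,-1,0),'deck-y')
S['dR']=edge((-.06,.065,.052),(.05,.065,.052),(0,1,0),'deck+y')
S['dB']=edge((-.088,-.05,.052),(-.088,.05,.052),(-1,0,0),'deckback')
S['pL']=edge((-.014,-.028,.088),(.014,-.028,.088),(0,-1,0),'pad-y')
S['pR']=edge((-.014,.028,.088),(.014,.028,.088),(0,1,0),'pad+y')
S['pLb']=edge((-.016,-.027,.088),(-.016,-.023,.088),(-1,0,0),'pad-y back',6)
S['pRb']=edge((-.016,.027,.088),(-.016,.023,.088),(-1,0,0),'pad+y back',6)
S['pLf']=edge((.016,-.027,.088),(.016,-.023,.088),(1,0,0),'pad-y front',6)
S['pRf']=edge((.016,.027,.088),(.016,.023,.088),(1,0,0),'pad+y front',6)
S['cB']=edge((-.055,-.018,.09),(-.055,.018,.09),(-1,0,0),'cas back')
S['cF']=edge((.055,-.018,.09),(.055,.018,.09),(1,0,0),'cas front')
S['cL']=edge((-.05,-.021,.09),(-.02,-.021,.09),(0,-1,0),'cas-y')
S['cR']=edge((-.05,.021,.09),(-.02,.021,.09),(0,1,0),'cas+y')
cv2.imwrite('pics/w6.png',g)
def solve(keys,fixz=True):
    o=[x for k in keys for x in S[k]]
    def f(p):
        p=(p[0],p[1],0,p[2]);return [ (proj(w,Wp(l,p))-proj(w,Wp(l)))@d-t for l,d,t in o]
    r=least_squares(f,[P[0],P[1],P[3]],loss='soft_l1',x_scale=[.1,.1,1]);print(keys,r.x.round(4),np.degrees(r.x[2]).round(2),r.cost.round(2))
solve(['dL','dR','dB']);solve(['pL','pR','pLb','pRb','pLf','pRf']);solve(['cB','cF','cL','cR']);solve(['pL','pR','cB','cF','cL','cR'])
```

```text
t 8.8 pos [0.5393 0.1704 0.2495] yaw -162.57 tilt [-0.0076 -0.0017 -1.    ] slide [-0.0012  0.0013 -0.0005] spin -0.37 F [ 0.71 -0.02  0.49] open 0.0855 0.0
deckback 10 [-1.0, 0.0, -0.5, -0.5, -0.5, -0.5, 0.5, 0.2, 0.2, 0.5]
pad-y 15 [1.0, 1.0, 1.0, 1.2, 0.2, 0.2, 0.5, 0.8, 0.5, 0.8, 0.8, 1.0, 1.0, 1.0, 1.2]
pad+y 15 [-0.8, -0.8, -0.8, -0.5, -0.5, -0.5, -0.5, -0.2, -0.2, -0.2, -0.2, -1.0, 0.0, 0.2, 0.0]
pad-y back 6 [4.5, 0.2, 0.2, 0.2, 0.5, 0.2]
pad+y back 6 [2.8, 0.0, -0.2, 0.8, 1.0, 1.0]
pad-y front 6 [-1.8, -1.8, -1.8, -1.8, -1.5, -1.8]
pad+y front 6 [-2.2, -1.0, -1.2, -1.2, -1.2, -1.2]
cas back 15 [0.2, 0.0, 0.0, 0.0, 0.2, 0.0, 0.0, 0.0, 0.0, 0.0, 0.0, 0.0, 0.0, -0.2, -0.2]
cas front 15 [-2.2, -7.0, -6.2, -7.0, -2.2, -2.0, -2.2, -2.2, -2.2, -2.2, -2.2, -7.0, -6.0, -6.8, -3.0]
cas-y 14 [-1.0, -1.0, -0.8, -0.8, -0.8, -0.5, -0.5, -1.2, -1.2, -1.2, -1.0, -1.0, -1.0, -0.8]
cas+y 9 [-2.0, -2.0, -2.0, -2.5, -2.5, -2.5, -2.5, -2.5, -2.2]
['dL', 'dR', 'dB'] [0.5455 0.1572 0.3404] 19.5 0.4
['pL', 'pR', 'pLb', 'pRb', 'pLf', 'pRf'] [0.5399 0.1716 0.3103] 17.78 9.83
['cB', 'cF', 'cL', 'cR'] [0.5404 0.1702 0.2598] 14.89 61.58
['pL', 'pR', 'cB', 'cF', 'cL', 'cR'] [0.5401 0.1717 0.299 ] 17.13 64.59[ WARN:0@0.898] global loadsave.cpp:1063 imwrite_ Unsupported depth image for selected encoder is fallbacked to CV_8U.
```

arm_command:
  increments:
    - {"slide":[-0.001,0,0.02],"spin":0,"gripper":1}
    - {"slide":[-0.001,0,0.045],"spin":0,"gripper":1}
    - {"slide":[-0.001,0,0.07],"spin":0,"gripper":1}
    - {"slide":[-0.001,0,0.085],"spin":0,"gripper":1}
    - {"slide":[-0.001,0,0.1],"spin":0,"gripper":1}
    - {"slide":[-0.001,0,0.11],"spin":0,"gripper":1}
    - {"slide":[-0.001,0,0.11],"spin":0,"gripper":1}
    - {"slide":[-0.001,0,0.11],"spin":0,"gripper":1}

```text
t: 9.52
tool_pos: [0.5426, 0.1703, 0.1443]
tool_rot: [-0.473, 3.105, -0.0]
contact_force: [-0.1, 0.2, 0.7]
opening: 0.0855
grip_force: 0.0
```

```bash
python3 -c "
from h import *
rel(.5402,.1706,.127,17.5)"
```

```text
t 9.52 pos [0.5426 0.1703 0.1443] yaw -162.67 tilt [ 4.e-04 -0.e+00 -1.e+00] slide [0.0022 0.001  0.0173] spin -0.17 F [-0.09  0.19  0.69] open 0.0855 0.0
```

arm_command:
  increments:
    - {"slide":[0.002,0.001,0.005],"spin":0,"gripper":1}
    - {"slide":[0.002,0.001,0.01],"spin":0,"gripper":1}
    - {"slide":[0.002,0.001,0.0155],"spin":0,"gripper":0.8}
    - {"slide":[0.002,0.001,0.017],"spin":0,"gripper":0.6}
    - {"slide":[0.002,0.001,0.017],"spin":0,"gripper":0.5}
    - {"slide":[0.002,0.001,0.017],"spin":0,"gripper":0.5}
  newtons: 50

```text
t: 10.02
tool_pos: [0.5399, 0.1713, 0.1266]
tool_rot: [0.475, -3.105, 0.0]
contact_force: [0.8, 0.4, 0.3]
opening: 0.0642
grip_force: 0.0
```

```bash
python3 -c "
from h import *
rel(.5402,.1706,.127,17.5)"
```

```text
t 10.02 pos [0.5399 0.1713 0.1266] yaw -162.6 tilt [-3.e-04 -1.e-04 -1.e+00] slide [-0.     -0.0008 -0.0004] spin -0.1 F [0.77 0.37 0.26] open 0.0642 0.0
```

arm_command:
  increments:
    - {"slide":[0,-0.0005,0],"spin":0,"gripper":0.3}
    - {"slide":[0,-0.0005,0],"spin":0,"gripper":0.15}
    - {"slide":[0,-0.0005,0],"spin":0,"gripper":0}
    - {"slide":[0,-0.0005,0],"spin":0,"gripper":-0.3}
    - {"slide":[0,-0.0005,0],"spin":0,"gripper":-1}
    - {"slide":[0,-0.0005,0],"spin":0,"gripper":-1}
    - {"slide":[0,-0.0005,0],"spin":0,"gripper":-1}
    - {"slide":[0,-0.0005,0],"spin":0,"gripper":-1}
  newtons: 50

```text
t: 10.68
tool_pos: [0.5412, 0.1711, 0.1294]
tool_rot: [-0.475, 3.103, 0.0]
contact_force: [-4.8, 0.1, 11.1]
opening: 0.04
grip_force: 52.4
```

arm_command:
  increments:
    - {"slide":[0,0,-0.001],"spin":0,"gripper":-1}
    - {"slide":[0,0,-0.0025],"spin":0,"gripper":-1}
    - {"slide":[0,0,-0.0025],"spin":0,"gripper":-1}
    - {"slide":[0,0,-0.0025],"spin":0,"gripper":-1}
  newtons: 30

```text
t: 11.02
tool_pos: [0.5402, 0.1708, 0.1295]
tool_rot: [-0.475, 3.105, -0.0]
contact_force: [-0.6, 0.1, 2.4]
opening: 0.0398
grip_force: 50.5
```

Run:
```python
from h import *
rel(.5402,.1706,.127,17.5)
grab('wrist','w7');g=cv2.imread('pics/w7.png',0)
for r in range(190,340,12): print(r,g[r,230:410:5].tolist())
```

```text
t 11.02 pos [0.5402 0.1708 0.1295] yaw -162.61 tilt [ 2.e-04  0.e+00 -1.e+00] slide [ 0.0001 -0.0002  0.0025] spin -0.11 F [-0.63  0.12  2.38] open 0.0398 50.5
190 [145, 144, 145, 144, 139, 174, 172, 174, 173, 163, 118, 120, 121, 121, 172, 173, 172, 172, 173, 173, 173, 173, 175, 128, 127, 124, 125, 145, 171, 175, 171, 172, 156, 149, 147, 148]
202 [145, 145, 147, 146, 129, 172, 172, 171, 173, 169, 117, 120, 121, 123, 173, 174, 170, 172, 170, 174, 174, 173, 174, 143, 127, 125, 126, 159, 172, 174, 172, 174, 138, 147, 145, 146]
214 [141, 145, 146, 145, 141, 169, 173, 171, 174, 172, 173, 173, 172, 171, 172, 172, 174, 174, 172, 171, 171, 173, 173, 171, 173, 170, 171, 171, 174, 174, 171, 171, 148, 145, 145, 144]
226 [143, 145, 144, 142, 140, 167, 172, 173, 173, 170, 115, 116, 117, 117, 173, 174, 174, 171, 173, 172, 174, 175, 172, 118, 119, 121, 121, 168, 172, 174, 174, 169, 137, 144, 145, 148]
238 [143, 144, 145, 144, 143, 161, 171, 171, 173, 171, 116, 112, 114, 115, 172, 173, 171, 174, 174, 175, 172, 173, 174, 128, 116, 118, 116, 171, 172, 172, 173, 170, 149, 149, 148, 146]
250 [145, 145, 
[... 709 characters left out ...]
, 147, 147]
298 [113, 11, 20, 47, 53, 71, 102, 103, 102, 106, 92, 173, 172, 175, 175, 172, 172, 173, 171, 174, 174, 173, 173, 173, 173, 173, 78, 108, 104, 107, 106, 100, 50, 52, 17, 10]
310 [22, 16, 51, 53, 53, 29, 64, 101, 104, 103, 97, 168, 172, 173, 172, 173, 172, 173, 172, 173, 173, 175, 173, 174, 172, 172, 72, 106, 105, 106, 102, 22, 54, 59, 53, 18]
322 [23, 17, 42, 153, 143, 46, 43, 102, 103, 102, 100, 167, 173, 174, 173, 173, 173, 171, 172, 172, 173, 173, 173, 175, 172, 173, 75, 102, 104, 104, 99, 29, 82, 157, 94, 14]
334 [22, 22, 23, 14, 14, 50, 27, 100, 103, 102, 96, 155, 172, 170, 174, 171, 173, 174, 173, 173, 173, 172, 171, 172, 172, 172, 79, 103, 103, 100, 83, 39, 40, 23, 14, 11]
```

The catches are in (opening 40 mm, force relaxed). I'll start the lift gently.

arm_command:
  increments:
    - {"slide":[0,0,-0.002],"spin":0,"gripper":-1}
    - {"slide":[0,0,-0.004],"spin":0,"gripper":-1}
    - {"slide":[0,0,-0.006],"spin":0,"gripper":-1}
    - {"slide":[0,0,-0.008],"spin":0,"gripper":-1}
    - {"slide":[0,0,-0.008],"spin":0,"gripper":-1}
  newtons: 50

```text
t: 11.48
tool_pos: [0.5399, 0.1707, 0.1372]
tool_rot: [0.475, -3.105, 0.0]
contact_force: [-0.6, 0.4, -2.5]
opening: 0.0396
grip_force: 50.9
```

Run:
```python
from h import *
rel(.5402,.1708,.25,17.5)
grab('wrist','w8');a=cv2.imread('pics/w7.png',0);b=cv2.imread('pics/w8.png',0)
# cassette top patch vs deck patch: motion in image
for n,(x0,y0,x1,y1) in dict(cas=(245,130,400,260),deckL=(190,150,245,280)).items():
    t=a[y0+8:y1-8,x0+8:x1-8];r=cv2.matchTemplate(b[y0-12:y1+12,x0-12:x1+12],t,cv2.TM_CCOEFF_NORMED);_,m,_,l=cv2.minMaxLoc(r);print(n,l[0]-20,l[1]-20,m)
```

```text
t 11.48 pos [0.5399 0.1707 0.1372] yaw -162.61 tilt [-7.e-04 -2.e-04 -1.e+00] slide [-0.0002  0.     -0.1128] spin -0.11 F [-0.58  0.43 -2.54] open 0.0396 50.9
cas 0 0 0.9927716255187988
deckL 5 -3 0.4994804859161377
```

arm_command:
  increments:
    - {"slide":[0,0,-0.008],"spin":0,"gripper":-1}
    - {"slide":[0,0,-0.022],"spin":0,"gripper":-1}
    - {"slide":[0,0,-0.04],"spin":0,"gripper":-1}
    - {"slide":[0,0,-0.06],"spin":0,"gripper":-1}
    - {"slide":[0,0,-0.08],"spin":0,"gripper":-1}
    - {"slide":[0,0,-0.1],"spin":0,"gripper":-1}
    - {"slide":[0,0,-0.112],"spin":0,"gripper":-1}
    - {"slide":[0,0,-0.12],"spin":0,"gripper":-1}

```text
t: 12.2
tool_pos: [0.5405, 0.1708, 0.2595]
tool_rot: [-0.475, 3.103, -0.0]
contact_force: [0.7, -0.1, -2.6]
opening: 0.0394
grip_force: 52.0
```

arm_command:
  increments:
    - {"slide":[0,0,0],"spin":0,"gripper":-1}
    - {"slide":[0,0,0],"spin":0,"gripper":-1}
    - {"slide":[0,0,0],"spin":0,"gripper":-1}
    - {"slide":[0,0,0],"spin":0,"gripper":-1}
    - {"slide":[0,0,0],"spin":0,"gripper":-1}
    - {"slide":[0,0,0],"spin":0,"gripper":-1}
    - {"slide":[0,0,0],"spin":0,"gripper":-1}

```text
t: 12.78
tool_pos: [0.54, 0.1707, 0.2566]
tool_rot: [0.475, -3.104, 0.0]
contact_force: [0.4, 0.0, -2.8]
opening: 0.0394
grip_force: 52.0
```

Run:
```python
from h import *
rel(.5402,.1708,.25,17.5);print(status.get_obs()['dq'].round(3))
grab('wrist','w9');grab('scene','s9');a=cv2.imread('pics/w7.png',0);b=cv2.imread('pics/w9.png',0)
x0,y0,x1,y1=245,130,400,260
for s in('w9',):
    t=a[y0+8:y1-8,x0+8:x1-8];r=cv2.matchTemplate(b[y0-12:y1+12,x0-12:x1+12],t,cv2.TM_CCOEFF_NORMED);_,m,_,l=cv2.minMaxLoc(r);print('cas',l[0]-20,l[1]-20,m)
p=cv2.imread('pics/s5.png',0).astype(int);q=cv2.imread('pics/s9.png',0).astype(int)
for n,(x0,y0,x1,y1) in dict(rest=(180,195,255,300),bottle=(318,175,358,242),jar=(322,292,362,340)).items(): print(n,np.abs(p-q)[y0:y1,x0:x1].mean().round(1))
```

```text
t 12.78 pos [0.54   0.1707 0.2566] yaw -162.61 tilt [-1.e-03 -2.e-04 -1.e+00] slide [-0.0003  0.      0.0066] spin -0.11 F [ 0.45  0.05 -2.79] open 0.0394 52.0
[ 0.002 -0.003 -0.004 -0.001  0.001  0.001]
cas 0 0 0.9653343558311462
rest 0.8
bottle 0.8
jar 0.8
```

```bash
python3 -c "
from h import *
print(order.finish_job())"
```

```text
the job is handed in; nothing more can be done
None
```

The job is handed in after about 13 s of robot time: the cover stands released on the rest, level and centred. The cassette is held still, about 12.7 cm straight above its seat, with no slip in the grip. Both catches look fully in, since the opening reads 39 mm, below the stated 44 mm. The bottle and jar were not moved; I don't have the judge's result.

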